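# Seat a boring bar on the holder's hidden depth stop and clamp it

## Task

Slide the boring bar, square shank first and lying level, into the slot of the bar holder until you feel it come up firmly against the depth stop hidden inside: press it home, but do not force it. Then let go of it and swing the holder's clamp lever clockwise until it is tight, so that the bar stays locked against the stop; leave the other things on the bench alone.

Things in the scene. Friction and masses are not known exactly. Their poses are not given: they have to be found in the camera images.
- bar_center (a point): Centre of the boring bar, a loose steel bar 175 mm long, 16 mm high, 0.2 to 0.4 kg, lying level. x axis along the bar to the plain shank end, z up. Square shank 16 x 16 mm from -37 to +87.5 mm along x; behind it a 12 mm neck and a 14 mm head with a brass-coloured cutting tip on top. Best held across the grooved part of the shank, 10 to 20 mm behind (-x) this point; that stays outside the holder.
- bar_end (a point): Middle of the end face of the square shank, the end that goes in first (87.5 mm from bar_center; edges bevelled 2 to 3 mm). Axes as bar_center.
- slot_mouth (a point): Middle of the square slot mouth in the holder's front face, 50 mm above the bench. x axis points straight into the slot, z up. The slot is level, 17.6 mm square (0.8 mm play each side of the shank); the mouth is bevelled out to 25 mm over its first 6 mm.
- bar_holder: Bar holder: fixed steel block 100 mm long, 60 wide, 76 high, on a foot 134 x 88 x 10 mm. Origin on the bench below the block's middle, 50 mm behind the mouth; x axis along the slot away from the mouth, z up. A spring plunger in the slot's side, 30 mm in, drags on the bar with a few newtons (up to about 7 N as the end passes it); it is not the stop.
- stop_plate: Rear plate of the holder, 60 x 66 x 8 mm; origin on the bench line 100 mm behind the mouth. It carries the hidden depth stop, a screw end inside the slot set anywhere from 54 to 78 mm in from the mouth: it cannot be seen or tracked, only felt. It does not give; resistance rises sharply there. 12 to 18 N is a firm push home; over 30 N is forcing it.
- lever_axis (a point): Point on the upright axis of the clamp lever, 46 mm in from the mouth and above the slot's middle, at knob height (108 mm above the bench). Axes as the holder's. A 22 mm hub stands here up to 101 mm.
- lever_knob (a point): Centre of the 22 mm black ball knob at the end of the clamp lever, 73 mm from lever_axis, 108 mm above the bench. The 10 mm arm slopes down from it to the hub. Swings level; can be pushed sideways with shut fingers or pinched from above.
- clamp_lever (a joint): Clamp lever angle: 0 = open, square to the slot (holder +y); grows clockwise seen from above, to its end stop at 1.6, where it points to the rear along the slot (+x). Starts at 0 to 0.3. From about 1.1 rad on, its screw foot presses the bar; tight is 1.35 or more. Takes about 2 to 4 N at the knob; stays where left.
- glass_jar: Bystander: jar 68 mm across, 92 mm high; origin at the middle of its underside.
- chuck_key: Bystander: T-shaped chuck key 120 x 112 x 18 mm lying flat; origin under its middle.
- sanding_block: Bystander: sanding block 56 x 100 x 28 mm lying flat; origin at the middle of its underside.

How it is judged:
By the outcome, as a careful person would: the job done as asked, in the order asked, and still so for the second after the job is handed in, with the robot touching nothing.
It also fails if it takes over 58 s, if anything falls off the work surface, if the arm or the gripper's body presses on something with over 40 N, if the wrist force passes 120 N, or if a joint passes its speed limit or range.

## Robot

A 6-joint arm with a two-finger parallel gripper is mounted at the origin on the work surface; the furniture and walls round the work are solid. World frame = base frame: x ahead of the robot, y to its left, z up, the work surface at z = 0. Lengths are in m, angles in rad, forces in N, time in s.
With the tool pointing down it reaches from about 0.425 to 0.95 m from the base axis. Payload 3.5 kg.
Tool frame: the origin (TCP) lies at the very end of the fingers, on their centre line; the grasp point (between the pads) lies 19 mm behind it (ctrl.grip_point_offset is the distance from the TCP to the grasp point, in m); z points along the fingers, y is the line along which they close (so a half turn about z gives the same grasp; the last joint's range is limited). The gripper opens to 85 mm and grips with 20 to 120 N. Pads are 22 mm wide; open, the fingers measure 114 mm over their backs; the gripper's body (76 mm by 85 mm) begins 54 mm behind the grasp point. The pads swing forward as they close: fully open they stand 13 mm farther back than shut.
Start: joints at [0.957, 0.286, 1.577, -0, 1.279, -0.15], TCP at [0.302, 0.604, 0.231] pointing down, gripper open.
Joint ranges: [-2.77, 2.77], [-0.9, 2.22], [0.21, 2.48], [-1.53, 4.67], [0.24, 2.81], [-2.84, 2.84]. Speed limits (rad/s): [2.79, 2.79, 3.14, 3.14, 3.14, 3.14].

## Interface

Orientations are given as a unit quaternion [x, y, z, w].
In Python, from plant import telemetry, vision, ctrl gives the robot as it stands.
- The arm moves only by the tool arm_command, never from a script. Its argument "series" is one flat list of numbers, 7 for each row, row after row: the shift along the tool's x, y, z in cm, then the turn, a rotation vector about the tool's x, y, z in degrees, then the closure, from 0 (fully open) to 1 (shut). A call has 1 to 10 rows; each row is the pose to reach, as a shift and turn from the pose commanded when the call began, along the tool's axes at that moment; what a row does not reach only later rows make up. A row lasts 1/12 s, in which the tool goes at most 41.7 mm and 7.16 degrees, less where a joint would pass 70% of its speed; a pose out of reach is approached as far as the arm can. A call with a gripper value outside its range is refused whole. The fingers move at their own pace and stop on an object; "force" is the grip in N (left out, the last holds). Time passes only in rows, so rows that repeat a pose let the fingers close. It gives the time, the measured TCP pose, the force, the opening and the grip force at its end, in the units of the state.
- telemetry.get_state(): the state, without advancing time (a new reading comes with each control period).
- vision.read_camera(name): name is "scene" or "top"; returns a dict with "color" (480x640x3 uint8, blue, green, red), "K" (3x3 intrinsics, pixels), "D" ([k1, k2, p1, p2, k3] as OpenCV has them; the pictures are not rectified), "rvec" (rotation vector, rad) and "tvec" (3), from world to camera coordinates, as OpenCV has them. Camera axes: x right, y down, z forward; pixel columns grow to the right and rows downward; lengths in m; the calibration is good to about 2 mm. A picture is of the moment at which its call begins. There is no depth.
- ctrl.sign_off(): hands the job in; it is judged then, once.
The state is a dict: "time": time; "qpos": joint angles; "dq": joint speeds; "joint_efforts": joint torques, N m; "eef_pos": TCP position; "tcp_rot": TCP orientation; "contact_force": force on the tool from outside, world axes, zero at the start; "wrist_torque": the same for the moment, N m; "opening": opening from 0.0 (shut) to 1.0 (fully open); "finger_force": force on a finger pad.
Only numpy, scipy, OpenCV 4.12 (cv2) and the standard library are available. Lean on these libraries where they do the work, as an engineer would, in place of code of your own. Each camera call takes 0.05 s, during which the arm holds its last target. There are 200 camera calls.

## Working session

There is one attempt and no reset: what is moved stays moved. The work goes in short steps, Python scripts to look and compute and a tool call to move; the robot and the scene stay as the last step left them, time stands still between calls to the robot, and variables do not carry over. Pictures are saved under pics/ and viewed, at most 10 in all, crops included, and the job is handed in when it is done.

Besides the shell and the picture viewer there is one more tool, called as name(argument=value, ...), one argument or row to a line, values as JSON. arm_command: Moves the arm, as the interface text tells. Its arguments: {"type":"object","properties":{"series":{"type":"array","items":{"type":"number"}},"force":{"type":"number"}},"required":["series"]}

```bash
mkdir -p pics; ls; python3 - <<'E'
from plant import telemetry, vision, ctrl
import cv2
print(telemetry.get_state(), ctrl.grip_point_offset)
for n in ("scene","top"):
    r=vision.read_camera(n); cv2.imwrite(f"pics/{n}0.png",r["color"]); print(n,r["K"],r["D"],r["rvec"],r["tvec"])
E
```

```text
pics
{'time': 0.0, 'qpos': array([ 9.57015262e-01,  2.87184935e-01,  1.57818219e+00,  3.04419236e-05,
        1.27861080e+00, -1.50003608e-01]), 'dq': array([-1.36602246e-05,  1.37809742e-04,  2.00494681e-03,  9.55060955e-04,
        1.48123527e-03,  1.26902734e-03]), 'joint_efforts': array([-1.03804326e-03, -4.05985236e+01, -2.92622226e+01, -1.59916167e-04,
        5.83714034e-03,  3.64060526e-06]), 'eef_pos': array([0.30153171, 0.60316816, 0.22993153]), 'tcp_rot': array([ 2.29820227e-01,  9.73232367e-01, -1.10129251e-03, -4.57990293e-04]), 'contact_force': array([ 0.43704931, -0.21745425, -0.26887276]), 'wrist_torque': array([-0.03676837,  0.05513275,  0.02068997]), 'finger_force': 0.0, 'opening': 1.003309757656496} 0.0187
scene [[460.58950833   0.         321.59241549]
 [  0.         460.58950833 235.28420228]
 [  0.           0.           1.        ]] [0.00862637 0.         0.         0.         0.        ] [ 2.0729417  -0.7086943   0.39001353] [-0.40477136  0.19659388  0.74205757]
top [[433.23984762   0.         315.96808702]
 [  0.         433.23984762 240.29364051]
 [  0.           0.           1.        ]] [-0.07911299  0.          0.          0.          0.        ] [ 2.1321447  -2.18541239  0.11661619] [-0.03407478  0.44498385  0.94799049]
```

View pics/scene0.png

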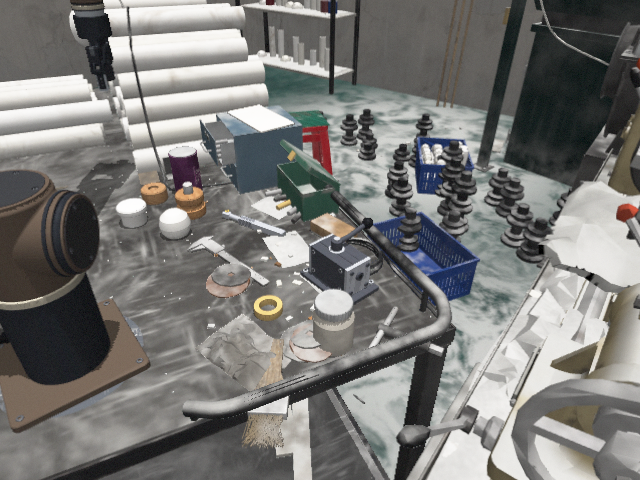

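View pics/top0.png

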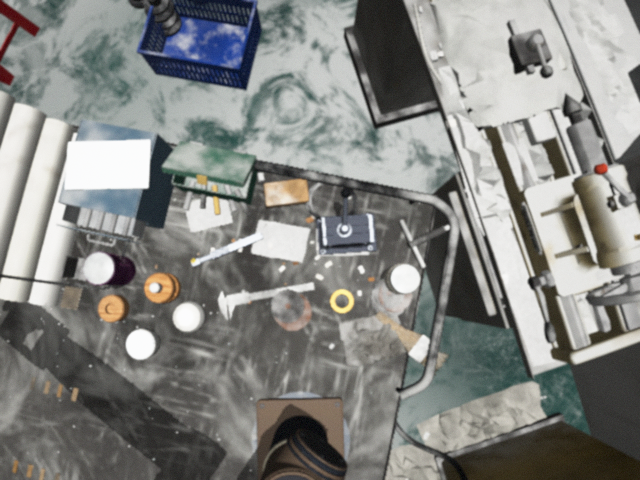

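The scene view shows the holder near (340,265), with the bar at about (250,225) and the jar and key to its right. In the top view the bar runs from the head at (193,262) to the shank end at (262,237). The holder is at (345,235) with its mouth facing left, the hub at (344,230) and the knob at (347,190). I'll zoom in to get the details.

```bash
python3 - <<'E'
import cv2
a=cv2.imread("pics/top0.png")[170:290,170:400]; b=cv2.imread("pics/scene0.png")[195:315,200:400]
a=cv2.resize(a,None,fx=3.4,fy=3.4,interpolation=cv2.INTER_CUBIC)[:, :780]
cv2.imwrite("pics/topc.png",a)
cv2.imwrite("pics/scenec.png",cv2.resize(b,None,fx=4,fy=4,interpolation=cv2.INTER_CUBIC))
E
```

```text
(no output)
```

View pics/topc.png

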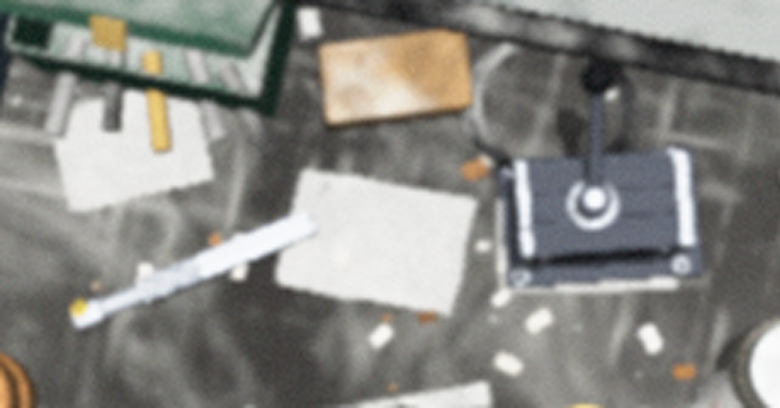

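View pics/scenec.png

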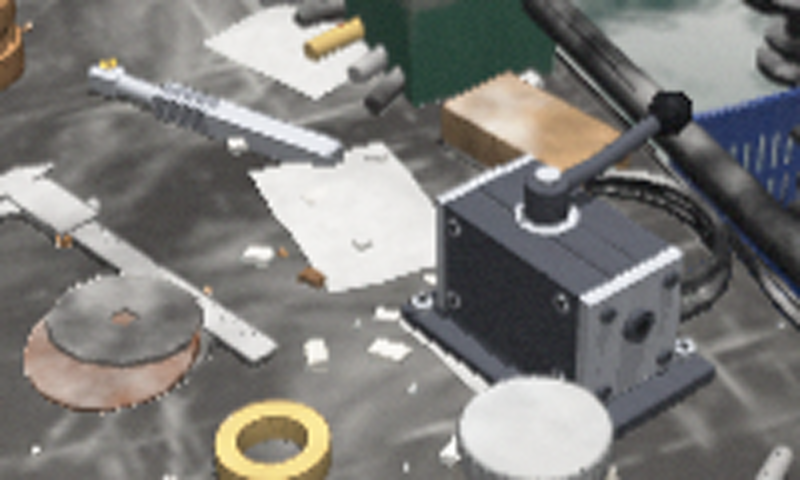

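```bash
cat > h.py <<'E'
import numpy as np, cv2
from scipy.optimize import least_squares
from scipy.spatial.transform import Rotation as R
C={"top":([[433.23984762,0,315.96808702],[0,433.23984762,240.29364051],[0,0,1]],[-0.07911299,0,0,0,0],[2.1321447,-2.18541239,0.11661619],[-0.03407478,0.44498385,0.94799049]),
"scene":([[460.58950833,0,321.59241549],[0,460.58950833,235.28420228],[0,0,1]],[0.00862637,0,0,0,0],[2.0729417,-0.7086943,0.39001353],[-0.40477136,0.19659388,0.74205757])}
C={k:[np.array(x,float) for x in v] for k,v in C.items()}
def proj(c,P):
    K,D,r,t=C[c]; return cv2.projectPoints(np.atleast_2d(np.array(P,float)),r,t,K,D)[0][:,0]
def ray(c,uv):
    K,D,r,t=C[c]; n=cv2.undistortPoints(np.array([[uv]],float),K,D)[0,0]; Rm=cv2.Rodrigues(r)[0]
    return -Rm.T@t, Rm.T@np.r_[n,1]
def onz(c,uv,z):
    o,d=ray(c,uv); return o+d*(z-o[2])/d[2]
def tri(obs): # [(cam,uv),...] -> point, residual px
    f=lambda p:np.concatenate([proj(c,p)[0]-uv for c,uv in obs]); s=least_squares(f,[.6,.1,.05]); return s.x,s.fun
T=lambda x,y:(np.array([x,y])+.5)/3.4-.5+170
S=lambda x,y:(np.array([x,y])+.5)/4-.5+np.array([200,195])
E
python3 - <<'E'
from h import *
np.set_printoptions(precision=4,suppress=True)
for n,a,b in [("hub",T(594,199),S(547,175)),("knob",T(601,76),S(670,112)),("end",T(310,222),S(330,154)),("tip",T(79,308),S(108,64))]:
    print(n,*tri([("top",a),("scene",b)]))
e=onz("top",T(310,222),.016);h=onz("top",T(81,317),.014);print("bar",e,h,np.linalg.norm(e-h))
H=[((0.046,0,.101),T(594,199),S(547,175)),((0,.03,.076),T(514,161),S(535,155)),((0,-.03,.076),T(520,260),S(438,203)),((.1,.03,.076),T(688,148),S(681,252)),((.1,-.03,.076),T(697,245),S(582,298))]
def f(p):
    Rm=R.from_euler('z',p[2]).as_matrix(); o=np.array([p[0],p[1],0])
    return np.concatenate([np.r_[proj("top",o+Rm@m)[0]-a,proj("scene",o+Rm@m)[0]-b] for m,a,b in H])
s=least_squares(f,[.6,-.0,-1.57],loss='soft_l1');print(s.x,s.fun.reshape(-1,4))
E
```

```text
hub [ 0.4616 -0.1066  0.0988] [ 0.671  -1.049  -1.0979  0.1708]
knob [ 0.535  -0.112   0.1082] [ 0.2885 -0.4166 -0.4593  0.087 ]
end [0.4627 0.08   0.0109] [ 0.3838 -0.6837 -0.7567  0.078 ]
tip [0.4084 0.2359 0.0145] [ 0.3984 -0.8102 -0.9301  0.0459]
bar [0.4605 0.0803 0.016 ] [0.4005 0.2355 0.014 ] 0.16645910076438192
[ 0.4587 -0.0658 -1.5217] [[ 3.2173 -0.9419  0.4237  0.5751]
 [ 3.4567 -0.3202 -1.4425  0.389 ]
 [ 3.8224 -1.6691 -0.6401 -0.3307]
 [-1.256   0.0989 -1.6092 -0.6843]
 [-1.419  -0.725  -0.6414  0.8924]]
```

```bash
python3 - <<'E'
from h import *
np.set_printoptions(precision=4,suppress=True)
for L in (.1,.104,.108):
    H=[((0.046,0,.101),T(594,199),S(547,175)),((0,.03,.076),T(514,161),S(535,155)),((0,-.03,.076),T(520,260),S(438,203)),((L,.03,.076),T(688,148),S(681,252)),((L,-.03,.076),T(697,245),S(582,298))]
    def f(p):
        Rm=R.from_euler('z',p[2]).as_matrix(); o=np.array([p[0],p[1],0])
        return np.concatenate([np.r_[proj("top",o+Rm@m)[0]-a,proj("scene",o+Rm@m)[0]-b] for m,a,b in H])
    s=least_squares(f,[.46,-.06,-1.5]);print(L,s.x,s.cost);print(s.fun.reshape(-1,4))
# overlay for check: reproject bar and holder
import cv2
def bar(e,yaw):
    Rm=R.from_euler('z',yaw).as_matrix(); return [e+Rm@np.array(m) for m in [(0,.008,.008),(0,-.008,.008),(-.1245,-.008,.008),(-.1245,.008,.008),(-.175,-.007,.007),(-.175,.007,.007)]]
B=[(T(304,212),S(341,150)),(T(316,231),S(318,159)),None,None,(T(89,322),S(92,86)),(T(73,315),S(92,70))]
def g(p):
    P=bar(np.array([p[0],p[1],.008]),p[2])
    return np.concatenate([np.r_[proj("top",P[i])[0]-B[i][0],proj("scene",P[i])[0]-B[i][1]] for i in (0,1,4,5)])
s=least_squares(g,[.46,.08,-1.2]);print("bar end",s.x);print(s.fun.reshape(-1,4))
E
```

```text
0.1 [ 0.4592 -0.0644 -1.5234] 24.301868218827803
[[ 2.5412 -1.1107  0.1053  0.1634]
 [ 2.8234 -0.5217 -1.6865  0.007 ]
 [ 3.1352 -1.8704 -0.8983 -0.7655]
 [-1.8831 -0.023  -1.9854 -1.0886]
 [-2.0995 -0.8447 -1.0433  0.4275]]
0.104 [ 0.4594 -0.0627 -1.5296] 15.568752481954764
[[ 1.7244 -1.0762 -0.4923 -0.2444]
 [ 2.108  -0.6247 -2.0698 -0.3791]
 [ 2.24   -1.9633 -1.3887 -1.2664]
 [-0.7184  0.0366 -1.1354 -0.4048]
 [-1.0997 -0.773  -0.353   1.0658]]
0.108 [ 0.4597 -0.061  -1.536 ] 14.586069880048916
[[ 0.9028 -1.0528 -1.0816 -0.6576]
 [ 1.3913 -0.7422 -2.4405 -0.77  ]
 [ 1.3382 -2.0716 -1.8678 -1.775 ]
 [ 0.4454  0.1141 -0.2986  0.2885]
 [-0.106  -0.684   0.3186  1.7103]]
bar end [ 0.462   0.0745 -1.1953]
[[ 2.9827 -0.9607 -0.432  -1.2963]
 [ 2.0864 -0.1342  1.215  -0.1216]
 [-2.1469  2.5492 -3.206  -3.1824]
 [ 0.373  -1.0547  0.708  -1.7866]]
```

```bash
cat >> h.py <<'E'
def go(p,yaw,base=None):
    """shift (cm) and turn (deg) in tool axes from present (or given (pos,quat)) to TCP p, tool x at world yaw, z down"""
    from plant import telemetry
    s=telemetry.get_state(); q=R.from_quat(s["tcp_rot"]); e=s["eef_pos"]
    if base is not None: e,q=base
    tgt=R.from_matrix(np.array([[np.cos(yaw),np.sin(yaw),0],[np.sin(yaw),-np.cos(yaw),0],[0,0,-1]]).T)
    return np.round(q.inv().apply(np.array(p)-e)*100,2),np.round((q.inv()*tgt).as_rotvec(degrees=True),1)
E
python3 - <<'E'
from h import *
y=-1.198; d=np.array([np.cos(y),np.sin(y)]); end=np.array([.462,.0765]); g=end-.1025*d; print(g, end-.0875*d)
print(go([*g,.16],y+np.pi))
E
```

```text
[0.42466734 0.17195953] [0.43013065 0.15798984]
(array([-30.3 , -33.05,   7.07]), array([-0.1,  0. , 42.1]))
```

arm_command(
  series=[-5,-5.5,0,0,0,7,0.35,-10,-11,0,0,0,14,0.35,-15,-16.5,0,0,0,21,0.35,-20,-22,1,0,0,28,0.35,-25,-27.5,3,0,0,35,0.35,-30.3,-33,5,0,0,42,0.35,-30.3,-33,7,0,0,42,0.35,-30.3,-33,7,0,0,42,0.35,-30.3,-33,7,0,0,42,0.35],
)

```text
time: 0.85
eef_pos: [0.4031, 0.2466, 0.1823]
tcp_rot: [0.563, 0.826, 0.0, 0.0]
contact_force: [0.3, 0.5, 0.5]
opening: 0.652
finger_force: 0.0
```

```bash
python3 - <<'E'
from h import *
from plant import telemetry,vision
s=telemetry.get_state(); print(s)
print(go([.4247,.172,.16],-1.198+np.pi))
a=vision.read_camera("top")["color"][170:290,170:320];b=vision.read_camera("scene")["color"][150:270,190:340]
f=lambda i:cv2.resize(i,None,fx=2.65,fy=2.65,interpolation=cv2.INTER_CUBIC)
cv2.imwrite("pics/h1.png",np.hstack([f(a),f(b)]))
E
```

```text
{'time': 0.85, 'qpos': array([ 3.33781899e-01, -1.23622594e-01,  2.10675230e+00, -7.76521253e-05,
        1.15836026e+00, -4.06031377e-02]), 'dq': array([-1.03159203, -0.19543239,  0.43285778, -0.00219781, -0.24375026,
       -1.01633297]), 'joint_efforts': array([  4.98463869, -22.97872066, -27.99435854,   0.05052385,
         0.26703173,   0.55990443]), 'eef_pos': array([0.4031325 , 0.24656378, 0.18231739]), 'tcp_rot': array([5.63147760e-01, 8.26356216e-01, 2.00116009e-05, 5.91710276e-05]), 'contact_force': array([0.34890895, 0.52742758, 0.47434562]), 'wrist_torque': array([ 0.02801547, -0.07480803,  0.05798609]), 'finger_force': 0.0, 'opening': 0.6519949624992348}
(array([-7.73, -0.72,  2.23]), array([0. , 0. , 0.1]))
```

View pics/h1.png

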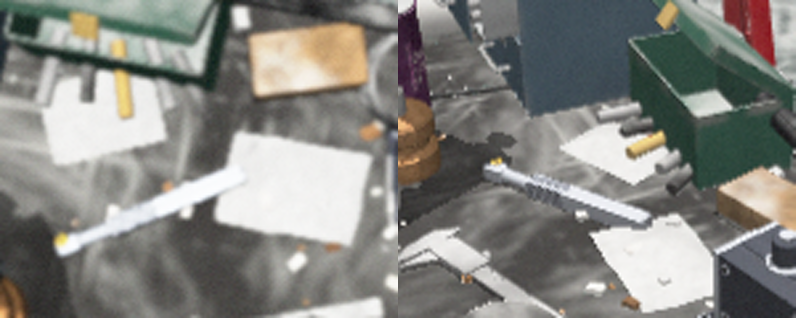

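The bar in the left half runs from the head at (62,245) to the shank end at (243,175), with the grooves near its middle. That matches the earlier measurement. The arm is still settling.

arm_command(
  series=[0,0,0,0,0,0,0.4,0,0,0,0,0,0,0.4],
)

```text
time: 1.12
eef_pos: [0.4034, 0.2488, 0.1832]
tcp_rot: [0.563, 0.826, 0.0, -0.0]
contact_force: [0.3, -0.4, 0.5]
opening: 0.601
finger_force: 0.0
```

```bash
python3 - <<'E'
from h import *
print(go([.4247,.172,.06],-1.198+np.pi))
E
```

```text
(array([-7.94, -0.82, 12.31]), array([ 0., -0.,  0.]))
```

arm_command(
  series=[-2.6,-0.3,2,0,0,0,0.4,-5.2,-0.6,5,0,0,0,0.4,-7.9,-0.8,8,0,0,0,0.4,-7.9,-0.8,11,0,0,0,0.4,-7.9,-0.8,14,0,0,0,0.4,-7.9,-0.8,16,0,0,0,0.4,-7.9,-0.8,16,0,0,0,0.4,-7.9,-0.8,16,0,0,0,0.4,-7.9,-0.8,16,0,0,0,0.4],
)

```text
time: 1.87
eef_pos: [0.426, 0.1733, 0.0245]
tcp_rot: [0.562, 0.827, 0.001, 0.001]
contact_force: [0.5, 0.7, 0.5]
opening: 0.601
finger_force: 0.0
```

```bash
python3 - <<'E'
from h import *
from plant import vision
print(go([.4247,.172,.003],-1.198+np.pi))
a=vision.read_camera("top")["color"][170:290,170:320];b=vision.read_camera("scene")["color"][150:270,190:340]
f=lambda i:cv2.resize(i,None,fx=2.65,fy=2.65,interpolation=cv2.INTER_CUBIC)
cv2.imwrite("pics/h2.png",np.hstack([f(a),f(b)]))
E
```

```text
(array([-0.07, -0.17,  2.15]), array([0.2, 0. , 0.2]))
```

View pics/h2.png

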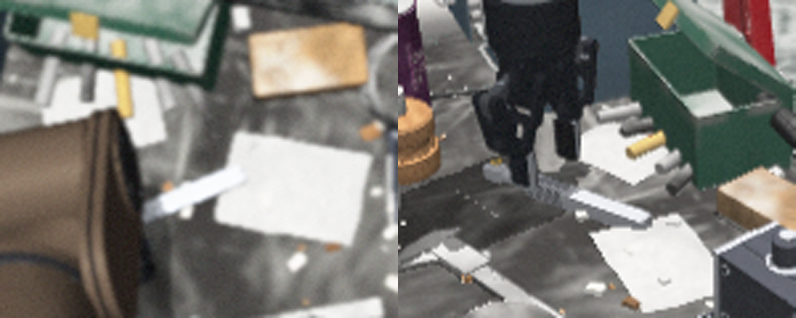

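The fingers straddle the bar at about (530,185) in the right half, near the grooves, which run (530–565,180–198). I'll check that numerically.

```bash
python3 - <<'E'
from h import *
y=-1.198; d=np.array([np.cos(y),np.sin(y),0])
for s in (-.175,-.1245,-.1025,-.0875,0):
    p=np.array([.462,.0765,.016])+s*d; print(s,(proj("scene",p)[0]-[190,150])*2.65+[398,0],(proj("top",p)[0]-170)*2.65)
E
```

```text
-0.175 [480.34149788 161.19114003] [ 56.96861175 248.72172557]
-0.1245 [524.62205691 176.69314584] [111.124131   226.09252634]
-0.1025 [544.45540107 183.63675716] [134.76067626 216.22616322]
-0.0875 [558.17369436 188.43958713] [150.88724871 209.49815634]
0 [641.52263107 217.62188047] [245.0293111  170.27856326]
```

arm_command(
  series=[0,-0.1,0.8,0,0,0,0.4,0,-0.1,1.6,0,0,0,0.4,0,-0.1,2.1,0,0,0,0.4,0,-0.1,2.1,0,0,0,0.6,0,-0.1,2.1,0,0,0,0.75,0,-0.1,2.1,0,0,0,0.85,0,-0.1,2.1,0,0,0,1,0,-0.1,2.1,0,0,0,1,0,-0.1,2.1,0,0,0,1,0,-0.1,2.1,0,0,0,1],
  force=60,
)

```text
time: 2.8
eef_pos: [0.4243, 0.1716, 0.0022]
tcp_rot: [0.563, 0.826, 0.0, 0.0]
contact_force: [0.4, 0.3, 0.8]
opening: 0.17
finger_force: 61.1
```

```bash
python3 - <<'E'
from h import *
print(go([.4543,.0715,.0442],-1.53+np.pi), go([.4243,.1716,.0442],-1.198+np.pi))
E
```

```text
(array([-10.42,  -0.86,  -4.19]), array([ 0.1,  0. , 19.1])) (array([-0.  ,  0.01, -4.2 ]), array([0.1, 0. , 0.1]))
```

arm_command(
  series=[0,0,-2,0,0,0,1,0,0,-4.2,0,0,0,1,-2,-0.2,-4.2,0,0,4,1,-4,-0.4,-4.2,0,0,8,1,-6,-0.5,-4.2,0,0,12,1,-8,-0.7,-4.2,0,0,16,1,-10.4,-0.9,-4.2,0,0,19,1,-10.4,-0.9,-4.2,0,0,19,1,-10.4,-0.9,-4.2,0,0,19,1,-10.4,-0.9,-4.2,0,0,19,1],
)

```text
time: 3.63
eef_pos: [0.4524, 0.0718, 0.0433]
tcp_rot: [0.692, 0.722, -0.001, -0.001]
contact_force: [-0.5, -0.0, -3.1]
opening: 0.167
finger_force: 60.8
```

```bash
python3 - <<'E'
from h import *
from plant import vision,telemetry
s=telemetry.get_state();print(s["eef_pos"],s["opening"],s["contact_force"],s["wrist_torque"])
print(go([.4543,.0715,.0442],-1.53+np.pi))
a=vision.read_camera("top")["color"];b=vision.read_camera("scene")["color"]
cv2.imwrite("pics/t3.png",a);cv2.imwrite("pics/s3.png",b)
f=lambda i:cv2.resize(i,(400,400),interpolation=cv2.INTER_CUBIC)
cv2.imwrite("pics/h3.png",np.hstack([f(a[180:280,285:385]),f(b[190:290,275:375])]))
E
```

```text
[0.45239088 0.07179783 0.04331467] 0.16702129001044605 [-0.52821502 -0.02818609 -3.11795914] [0.06794261 0.05142855 0.00934291]
(array([-0.04,  0.19, -0.09]), array([-0.1, -0. ,  0.1]))
```

View pics/h3.png

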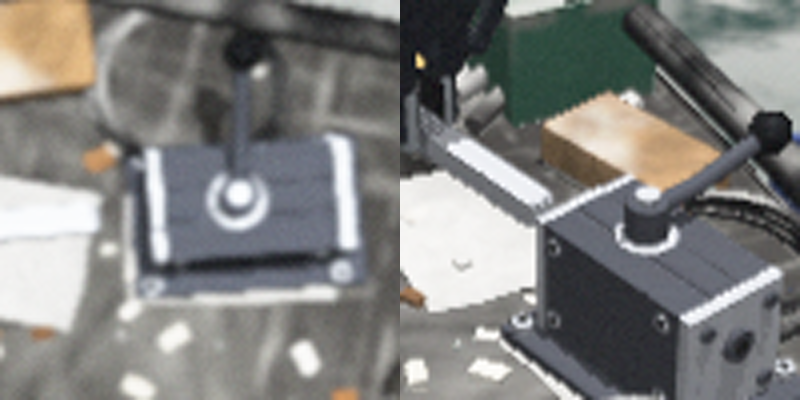

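Left half (top view): the bar end is at (99,214), the hub cap at (238,194), and the front strip runs (146,150)–(153,262). The right half shows the bar end about to reach the front face, roughly level with the slot.

```bash
python3 - <<'E'
from h import *
np.set_printoptions(precision=4,suppress=True)
t=lambda x,y:(np.array([x,y])+.5)/4-.5+[285,180]
s=lambda x,y:(np.array([x-400,y])+.5)/4-.5+[275,190]
P={}
for n,p,z in [("end",t(99,214),.058),("cap",t(238,193),.101),("ring",t(238,203),.077),("fF",t(146,150),.076),("fN",t(153,262),.076),("rF",t(352,136),.076),("rN",t(361,247),.076)]:
    P[n]=onz("top",p,z); print(n,P[n])
for a,b in (("fF","rF"),("fN","rN")): v=P[b]-P[a]; print("yaw",np.arctan2(v[1],v[0]),np.linalg.norm(v))
v=P["fF"]-P["fN"];print("yaw perp",np.arctan2(v[1],v[0])-np.pi/2,np.linalg.norm(v))
print("scene")
for n,p,z in [("endtopN",s(528,222),.058),("endtopF",s(551,205),.058),("cap",s(648,194),.101),("ring",s(648,236),.077),("fN",s(538,222),.076),("fF",s(638,176),.076),("rN",s(681,320),.076),("rF",s(780,271),.076)]:
    P[n]=onz("scene",p,z); print(n,P[n])
for a,b in (("fF","rF"),("fN","rN")): v=P[b]-P[a]; print("yaw",np.arctan2(v[1],v[0]),np.linalg.norm(v))
v=P["fF"]-P["fN"];print("yaw perp",np.arctan2(v[1],v[0])-np.pi/2,np.linalg.norm(v))
E
```

```text
end [ 0.4563 -0.0313  0.058 ]
cap [ 0.4598 -0.1046  0.101 ]
ring [ 0.4578 -0.1059  0.077 ]
fF [ 0.4879 -0.0576  0.076 ]
fN [ 0.4275 -0.0598  0.076 ]
rF [ 0.4927 -0.1683  0.076 ]
rN [ 0.4327 -0.1707  0.076 ]
yaw -1.5270450042701835 0.1107803443616847
yaw -1.5236320553946012 0.11103574007028823
yaw perp -1.5347769188617912 0.06042978578374704
scene
endtopN [ 0.4408 -0.0448  0.058 ]
endtopF [ 0.4587 -0.0399  0.058 ]
cap [ 0.4624 -0.1095  0.101 ]
ring [ 0.463  -0.1098  0.077 ]
fN [ 0.4295 -0.0683  0.076 ]
fF [ 0.4924 -0.0666  0.076 ]
rN [ 0.4349 -0.1668  0.076 ]
rF [ 0.4946 -0.1667  0.076 ]
yaw -1.548581232819091 0.10016329546862783
yaw -1.5162650873407477 0.09864430984928779
yaw perp -1.5444183483797174 0.06290312806178591
```

arm_command(
  series=[-1,0.05,-0.1,0,0,0,1,-2,0.05,-0.1,0,0,0,1,-2.4,0.05,-0.1,0,0,0,1,-2.7,0.05,-0.1,0,0,0,1,-3,0.05,-0.1,0,0,0,1,-3.2,0.05,-0.1,0,0,0,1,-3.4,0.05,-0.1,0,0,0,1,-3.4,0.05,-0.1,0,0,0,1],
)

```text
time: 4.4
eef_pos: [0.4554, 0.0373, 0.045]
tcp_rot: [0.692, 0.722, 0.0, 0.0]
contact_force: [0.3, -0.0, -2.0]
opening: 0.17
finger_force: 60.8
```

arm_command(
  series=[-0.3,0,0.05,0,0,0,1,-0.6,0,0.05,0,0,0,1,-0.9,0,0.05,0,0,0,1,-1.2,0,0.05,0,0,0,1,-1.2,0,0.05,0,0,0,1],
)

```text
time: 4.82
eef_pos: [0.456, 0.0251, 0.0445]
tcp_rot: [0.692, 0.722, -0.0, 0.0]
contact_force: [0.5, -0.0, -3.3]
opening: 0.167
finger_force: 60.8
```

```bash
python3 - <<'E'
from plant import telemetry
s=telemetry.get_state();print(s["eef_pos"],s["contact_force"],s["wrist_torque"])
E
```

```text
[0.45599909 0.02506567 0.04452884] [ 0.46586356 -0.02789967 -3.31215225] [0.02925945 0.09747531 0.03800751]
```

arm_command(
  series=[-0.3,0,0,0,0,0,1,-0.6,0,0,0,0,0,1,-0.9,0,0,0,0,0,1,-1.2,0,0,0,0,0,1,-1.5,0,0,0,0,0,1,-1.8,0,0,0,0,0,1,-2.1,0,0,0,0,0,1,-2.4,0,0,0,0,0,1,-2.4,0,0,0,0,0,1],
)

```text
time: 5.57
eef_pos: [0.4563, 0.0008, 0.0441]
tcp_rot: [0.692, 0.722, -0.001, -0.0]
contact_force: [-2.9, -0.6, -3.7]
opening: 0.16
finger_force: 60.7
```

```bash
python3 - <<'E'
from plant import telemetry
s=telemetry.get_state();print(s["eef_pos"],s["contact_force"],s["wrist_torque"])
E
```

```text
[0.45628131 0.00084828 0.0441311 ] [-2.91691993 -0.61060876 -3.66768931] [-0.08271066  0.49177375 -0.24030453]
```

arm_command(
  series=[-0.3,0,0,0,0,0,1,-0.6,0,0,0,0,0,1,-0.9,0,0,0,0,0,1,-0.9,0,0,0,0,0,1],
)

```text
time: 5.9
eef_pos: [0.457, -0.0083, 0.0443]
tcp_rot: [0.692, 0.722, -0.001, 0.0]
contact_force: [-3.7, -1.7, -3.3]
opening: 0.168
finger_force: 60.7
```

arm_command(
  series=[-0.12,0,0,0,0,0,1,-0.25,0,0,0,0,0,1,-0.25,0,0,0,0,0,1],
)

```text
time: 6.15
eef_pos: [0.4573, -0.0102, 0.0444]
tcp_rot: [0.692, 0.722, -0.0, 0.0]
contact_force: [-3.1, -0.5, -3.9]
opening: 0.165
finger_force: 60.8
```

arm_command(
  series=[-0.12,0,0,0,0,0,1,-0.25,0,0,0,0,0,1,-0.25,0,0,0,0,0,1],
)

```text
time: 6.4
eef_pos: [0.4575, -0.0126, 0.0445]
tcp_rot: [0.692, 0.722, -0.0, 0.0]
contact_force: [-3.6, -0.3, -3.0]
opening: 0.166
finger_force: 60.8
```

arm_command(
  series=[-0.12,0,0,0,0,0,1,-0.25,0,0,0,0,0,1,-0.25,0,0,0,0,0,1],
)

```text
time: 6.65
eef_pos: [0.4577, -0.0152, 0.0445]
tcp_rot: [0.692, 0.722, -0.0, 0.0]
contact_force: [-4.2, -0.4, -3.1]
opening: 0.167
finger_force: 60.8
```

arm_command(
  series=[-0.12,-0.04,0,0,0,0,1,-0.25,-0.04,0,0,0,0,1,-0.25,-0.04,0,0,0,0,1],
)

```text
time: 6.9
eef_pos: [0.4575, -0.0178, 0.0446]
tcp_rot: [0.692, 0.722, -0.0, 0.0]
contact_force: [-3.4, -1.3, -3.9]
opening: 0.166
finger_force: 60.8
```

arm_command(
  series=[-0.12,-0.01,0,0,0,0,1,-0.25,-0.02,0,0,0,0,1,-0.25,-0.02,0,0,0,0,1],
)

```text
time: 7.15
eef_pos: [0.4574, -0.0203, 0.0446]
tcp_rot: [0.692, 0.722, -0.0, 0.0]
contact_force: [-3.6, -0.6, -3.3]
opening: 0.168
finger_force: 60.7
```

arm_command(
  series=[-0.12,-0.01,0,0,0,0,1,-0.25,-0.02,0,0,0,0,1],
)

```text
time: 7.32
eef_pos: [0.4574, -0.0223, 0.0446]
tcp_rot: [0.692, 0.722, 0.0, 0.0]
contact_force: [-2.1, 2.2, -3.0]
opening: 0.168
finger_force: 60.8
```

Measured while moving, the drag is about +2 N, as expected from the plunger. I'll keep going.

arm_command(
  series=[-0.12,-0.01,0,0,0,0,1,-0.25,-0.02,0,0,0,0,1],
)

```text
time: 7.48
eef_pos: [0.4574, -0.0249, 0.0447]
tcp_rot: [0.692, 0.722, 0.0, 0.0]
contact_force: [-1.8, 2.9, -2.3]
opening: 0.169
finger_force: 60.8
```

arm_command(
  series=[-0.1,-0.01,0,0,0,0,1,-0.2,-0.02,0,0,0,0,1],
)

```text
time: 7.65
eef_pos: [0.4575, -0.027, 0.0447]
tcp_rot: [0.692, 0.722, 0.001, 0.001]
contact_force: [-1.3, 4.1, -2.7]
opening: 0.169
finger_force: 60.8
```

arm_command(
  series=[-0.1,-0.01,0,0,0,0,1,-0.2,-0.02,0,0,0,0,1],
)

```text
time: 7.82
eef_pos: [0.4575, -0.029, 0.0448]
tcp_rot: [0.692, 0.722, 0.001, 0.001]
contact_force: [0.2, 5.1, -3.1]
opening: 0.167
finger_force: 60.8
```

arm_command(
  series=[-0.08,0,0,0,0,0,1,-0.15,0,0,0,0,0,1],
)

```text
time: 7.98
eef_pos: [0.4576, -0.0305, 0.0448]
tcp_rot: [0.692, 0.722, 0.001, 0.001]
contact_force: [2.0, 4.3, -2.2]
opening: 0.168
finger_force: 60.8
```

arm_command(
  series=[-0.08,0,0,0,0,0,1,-0.15,0,0,0,0,0,1],
)

```text
time: 8.15
eef_pos: [0.4577, -0.032, 0.0448]
tcp_rot: [0.692, 0.722, 0.001, 0.001]
contact_force: [1.3, 5.0, -3.2]
opening: 0.168
finger_force: 60.8
```

arm_command(
  series=[-0.08,0,0,0,0,0,1,-0.15,0,0,0,0,0,1],
)

```text
time: 8.32
eef_pos: [0.4577, -0.0334, 0.0448]
tcp_rot: [0.692, 0.722, 0.001, 0.001]
contact_force: [1.7, 7.2, -2.4]
opening: 0.169
finger_force: 60.8
```

arm_command(
  series=[-0.05,0,0,0,0,0,1,-0.1,0,0,0,0,0,1],
)

```text
time: 8.48
eef_pos: [0.4577, -0.0334, 0.0448]
tcp_rot: [0.692, 0.722, 0.002, -0.0]
contact_force: [2.1, 9.9, -1.4]
opening: 0.166
finger_force: 61.0
```

arm_command(
  series=[-0.05,0,0,0,0,0,1,-0.1,0,0,0,0,0,1],
)

```text
time: 8.65
eef_pos: [0.4577, -0.0335, 0.0448]
tcp_rot: [0.693, 0.721, 0.002, -0.001]
contact_force: [2.3, 14.4, -1.2]
opening: 0.168
finger_force: 61.1
```

arm_command(
  series=[0,0,0,0,0,0,1,0,0,0,0,0,0,1],
)

```text
time: 8.82
eef_pos: [0.4577, -0.0334, 0.0448]
tcp_rot: [0.693, 0.721, 0.002, -0.001]
contact_force: [3.4, 13.3, -1.7]
opening: 0.17
finger_force: 61.0
```

arm_command(
  series=[0,0,0,0,0,0,0.8,0,0,0,0,0,0,0.65,0,0,0,0,0,0,0.5,0,0,0,0,0,0,0.5,0,0,0,0,0,0,0.5],
)

```text
time: 9.23
eef_pos: [0.4575, -0.0361, 0.0449]
tcp_rot: [0.692, 0.722, -0.0, 0.001]
contact_force: [1.4, 0.2, 0.3]
opening: 0.498
finger_force: 0.0
```

arm_command(
  series=[0,0,-3,0,0,0,0.5,0,0,-6,0,0,0,0.5,0,0,-9,0,0,0,0.5,0,0,-12,0,0,0,1,0,0,-12,0,0,0,1,0,0,-12,0,0,0,1],
)

```text
time: 9.73
eef_pos: [0.4586, -0.0362, 0.167]
tcp_rot: [0.692, 0.722, 0.001, 0.003]
contact_force: [-0.2, -0.1, -0.2]
opening: 0.081
finger_force: 0.0
```

```bash
python3 - <<'E'
from h import *
np.set_printoptions(precision=3,suppress=True)
for u,v in ((330,180),(347,183),(380,188)):
  for z in (0,.03,.06,.1,.14): p=onz("top",(u,v),z); print((u,v),p,proj("scene",p)[0])
from plant import vision
a=vision.read_camera("top")["color"];b=vision.read_camera("scene")["color"]
f=lambda i:cv2.resize(i,(400,400),interpolation=cv2.INTER_CUBIC)
cv2.imwrite("pics/h4.png",np.hstack([f(a[160:280,285:405]),f(b[180:300,260:380])]))
E
```

```text
(330, 180) [ 0.589 -0.081  0.   ] [372.043 250.947]
(330, 180) [ 0.581 -0.08   0.03 ] [370.069 240.536]
(330, 180) [ 0.573 -0.079  0.06 ] [368.013 229.684]
(330, 180) [ 0.563 -0.078  0.1  ] [365.132 214.479]
(330, 180) [ 0.552 -0.077  0.14 ] [362.08  198.363]
(347, 183) [ 0.58  -0.121 -0.   ] [382.212 261.217]
(347, 183) [ 0.573 -0.119  0.03 ] [380.071 250.377]
(347, 183) [ 0.565 -0.117  0.06 ] [377.841 239.085]
(347, 183) [ 0.555 -0.114  0.1  ] [374.72  223.278]
(347, 183) [ 0.545 -0.111  0.14 ] [371.417 206.539]
(380, 188) [ 0.566 -0.198  0.   ] [404.623 282.678]
(380, 188) [ 0.559 -0.193  0.03 ] [402.097 270.921]
(380, 188) [ 0.552 -0.189  0.06 ] [399.47  258.691]
(380, 188) [ 0.543 -0.183  0.1  ] [395.801 241.599]
(380, 188) [ 0.533 -0.177  0.14 ] [391.925 223.539]
```

View pics/h4.png

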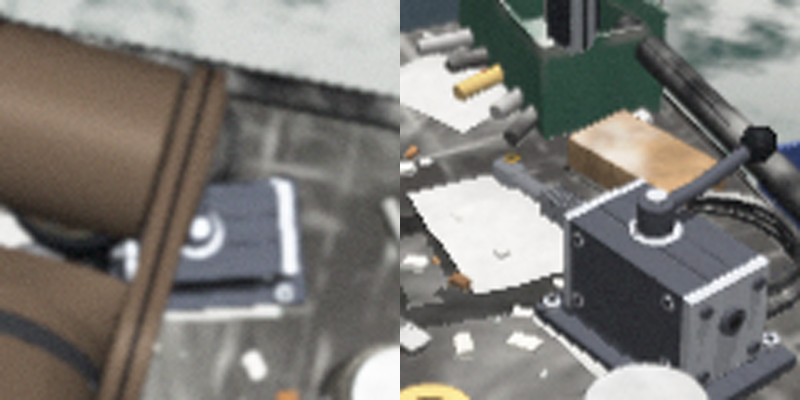

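The bar stays in the slot with its head outside at (510,165) in the right half. The knob is at (760,142), and the rail behind it sits lower, at about z = 0.07. Next is the lever push.

```bash
cat >> h.py <<'E'
AX=np.array([.4605,-.107]); Y0=.041
def push(th,gap,z=.098):
    f=Y0-th; u=np.array([np.cos(f),np.sin(f)]); t=np.array([np.sin(f),-np.cos(f)])
    p=AX+.073*u-(.022+gap)*t; return [*p,z],f+np.pi/2
E
python3 - <<'E'
from h import *
from plant import telemetry; print(telemetry.get_state()["qpos"])
p,y=push(.11,.014); print(p,y,go([*p[:2],.165],y),go(p,y))
E
```

```text
[-2.99619303e-01 -1.36700327e-01  2.15476537e+00 -3.66810704e-04
  1.12469510e+00 -3.41600470e-01]
[np.float64(0.5358083218500418), np.float64(-0.07611866809655851), 0.098] 1.5017963267948966 (array([-4.39,  7.76, -0.14]), array([-0.1, -0. ,  6.4])) (array([-4.39,  7.76,  6.56]), array([-0.1, -0. ,  6.4]))
```

arm_command(
  series=[-1.5,2.5,0,0,0,2,1,-3,5,0,0,0,4,1,-4.4,7.8,0,0,0,6.4,1,-4.4,7.8,0,0,0,6.4,1,-4.4,7.8,3,0,0,6.4,1,-4.4,7.8,6.5,0,0,6.4,1,-4.4,7.8,6.5,0,0,6.4,1,-4.4,7.8,6.5,0,0,6.4,1],
)

```text
time: 10.5
eef_pos: [0.5337, -0.0751, 0.0959]
tcp_rot: [0.731, 0.682, -0.002, -0.004]
contact_force: [-0.1, 0.0, 1.4]
opening: 0.0
finger_force: 0.0
```

```bash
python3 - <<'E'
from h import *
for th,g in ((.11,.014),(.11,0),(.25,0),(.36,0),(.47,0),(.58,0),(.69,0),(.8,0)): print(th,*go(*push(th,g)))
E
```

```text
0.11 [-0.09  0.22 -0.21] [-0.5 -0.1 -0. ]
0.11 [-1.49  0.22 -0.22] [-0.5 -0.1 -0. ]
0.25 [-2.53  0.45 -0.22] [-0.5 -0.1  8. ]
0.36 [-3.36  0.54 -0.22] [-0.5 -0.1 14.3]
0.47 [-4.2   0.53 -0.22] [-0.5 -0.  20.6]
0.58 [-5.03  0.42 -0.23] [-0.5 -0.  26.9]
0.69 [-5.85  0.23 -0.23] [-0.5  0.  33.2]
0.8 [-6.64 -0.05 -0.23] [-0.5  0.1 39.5]
```

arm_command(
  series=[-0.8,0.1,0,0,0,0,1,-1.4,0.1,0,0,0,0,1,-2,0.2,0,0,0,4,1,-2.5,0.3,0,0,0,8,1,-3.4,0.4,0,0,0,14,1,-4.2,0.4,0,0,0,20,1,-5,0.3,0,0,0,26,1,-5.8,0.1,0,0,0,33,1,-6.6,-0.1,0,0,0,39,1],
)

```text
time: 11.25
eef_pos: [0.5322, -0.1426, 0.1018]
tcp_rot: [0.918, 0.396, 0.002, 0.001]
contact_force: [0.1, 3.1, 0.4]
opening: 0.005
finger_force: 1.0
```

```bash
python3 - <<'E'
from h import *
for th,g in ((.8,0),(.91,0),(1.02,0),(1.13,0),(1.24,0),(1.35,0),(1.43,0),(1.5,0)): print(th,*go(*push(th,g)))
from plant import vision
b=vision.read_camera("scene")["color"]
cv2.imwrite("pics/h5.png",cv2.resize(b[160:300,240:430],None,fx=4,fy=4,interpolation=cv2.INTER_CUBIC))
E
```

```text
0.8 [-0.15 -0.35  0.38] [ 0.1 -0.1  0.1]
0.91 [-0.97 -0.15  0.38] [ 0.1 -0.1  6.4]
1.02 [-1.8  -0.05  0.37] [ 0.1 -0.1 12.7]
1.13 [-2.64 -0.04  0.37] [ 0.1 -0.2 19. ]
1.24 [-3.47 -0.12  0.37] [ 0.1 -0.2 25.3]
1.35 [-4.29 -0.29  0.37] [ 0.1 -0.2 31.7]
1.43 [-4.88 -0.47  0.37] [ 0.1 -0.2 36.2]
1.5 [-5.37 -0.66  0.36] [ 0.1 -0.2 40.2]
```

View pics/h5.png

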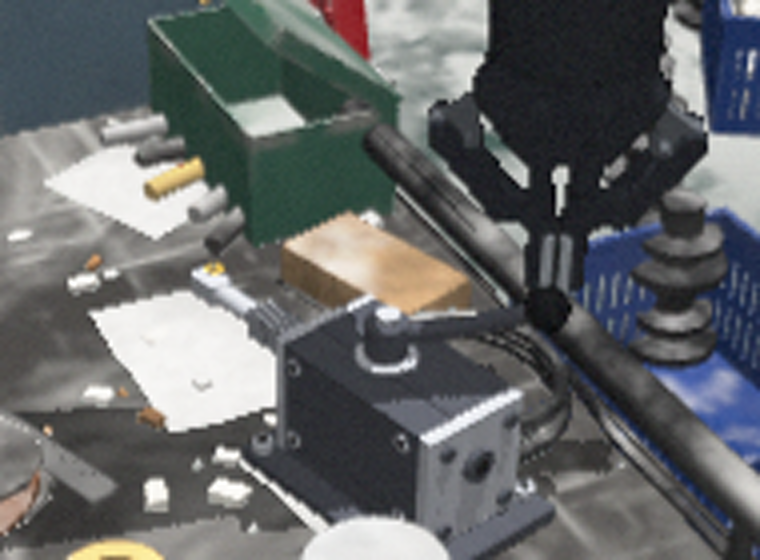

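The fingers have the knob at (548,308) and the lever has swung to about 0.8 rad. The bar hasn't moved. I'll continue.

arm_command(
  series=[-0.6,-0.2,0.2,0,0,4,1,-1.2,-0.2,0.3,0,0,8,1,-1.8,-0.1,0.3,0,0,13,1,-2.6,-0.1,0.3,0,0,19,1,-3.5,-0.1,0.3,0,0,25,1,-4.3,-0.3,0.3,0,0,31,1,-4.9,-0.5,0.3,0,0,36,1,-5.4,-0.7,0.3,0,0,40,1,-5.4,-0.7,0.3,0,0,40,1,-5.4,-0.7,0.3,0,0,40,1],
)

```text
time: 12.13
eef_pos: [0.4904, -0.1776, 0.0984]
tcp_rot: [0.998, 0.063, 0.002, 0.001]
contact_force: [0.2, 0.2, 1.5]
opening: -0.001
finger_force: 0.4
```

```bash
python3 - <<'E'
from h import *
for th,g in ((1.5,0),(1.55,0),(1.58,0)): print(th,*go(*push(th,g)))
E
```

```text
1.5 [ 0.02 -0.05  0.04] [ 0.2 -0.2  0.8]
1.55 [-0.35  0.04  0.04] [ 0.2 -0.2  3.6]
1.58 [-0.57  0.09  0.03] [ 0.1 -0.2  5.4]
```

arm_command(
  series=[-0.2,0,0,0,0,2,1,-0.4,0,0,0,0,4,1,-0.4,0,0,0,0,4,1],
)

```text
time: 12.38
eef_pos: [0.4871, -0.1784, 0.0982]
tcp_rot: [1.0, 0.027, 0.002, 0.002]
contact_force: [2.5, -1.4, 1.0]
opening: -0.004
finger_force: 1.4
```

arm_command(
  series=[1,0,0,0,0,0,1,2.5,0,0,0,0,0,1,2.5,0,-4,0,0,0,1,2.5,0,-8,0,0,0,1,2.5,4,-12,0,0,0,1,2.5,8,-12,0,0,0,1,2.5,12,-12,0,0,0,1,2.5,12,-12,0,0,0,1,2.5,12,-12,0,0,0,1],
)

```text
time: 13.13
eef_pos: [0.5167, -0.2978, 0.2163]
tcp_rot: [1.0, 0.026, -0.0, -0.0]
contact_force: [-0.5, 0.1, 0.0]
opening: 0.002
finger_force: 0.0
```

```bash
python3 - <<'E'
from h import *
from plant import vision,telemetry
s=telemetry.get_state();print(s["eef_pos"],s["contact_force"],s["time"])
a=vision.read_camera("top")["color"];b=vision.read_camera("scene")["color"]
f=lambda i:cv2.resize(i,(400,400),interpolation=cv2.INTER_CUBIC)
cv2.imwrite("pics/h6.png",np.hstack([f(a[170:290,270:390]),f(b[180:310,250:380])]))
E
```

```text
[ 0.51670978 -0.29778516  0.2162567 ] [-0.46644492  0.07482669  0.00612828] 13.1333
```

View pics/h6.png

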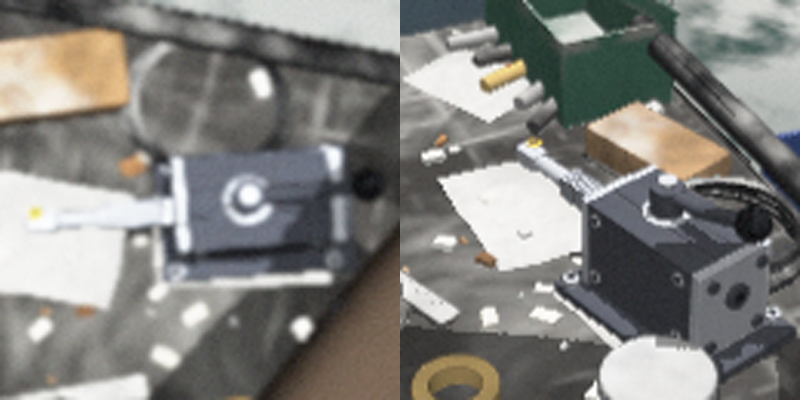

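The lever now points to the rear, with the hub at (247,195) and the knob at (366,183). The bar is in the slot with its head at (30,218). I'll check the numbers and hand in.

```bash
python3 - <<'E'
from h import *
from plant import ctrl
t=lambda x,y:(np.array([x,y])+.5)*.3-.5+[270,170]
k=onz("top",t(366,183),.108);h=onz("top",t(247,195),.101);v=k-h
th=Y0-np.arctan2(v[1],v[0]);print("lever",th,np.linalg.norm(v[:2]),"out",np.linalg.norm(onz("top",t(27,220),.057)-onz("top",t(172,205),.057)))
if th>1.42: print(ctrl.sign_off())
E
```

```text
lever 1.548392259823903 0.07370103853112243 out 0.09529635468751961
the job is handed in; nothing more can be done
None
```

The bar is pushed firmly home against the depth stop (about 14 N) and released. The clamp lever is swung to about 1.55 rad (1.35 is tight), nothing else on the bench was moved, and the job was handed in at about 13 s; no verdict came back.

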